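# Load the drawplate into the draw bench

### The job

Load the drawplate into the draw bench for wire pulling. It lies flat on the stone slab: slide it to the left, as seen from the robot, until its long edge overhangs the slab's left edge by about a finger's width, so that it can be pinched there by its thickness, and lift it well clear. Then lower it, standing on a long edge, right down between the cheeks and back keepers of the draw bench's head, level and centred, bell-mouthed side facing away from the tongs, let it go there, and do not drop it or disturb the other things on the bench.

Things in the scene. Friction and masses are not known exactly. Their poses are not given: they have to be found in the camera images.
- drawplate: the drawplate: plain steel, 150 (x) x 60 (y) x 6 mm (z), 0.3 to 0.5 kg, three rows of holes. Origin: centre of its underside as it lies at the start; long edges along its x. Its -z face, down at the start, is the bell-mouthed side (large round mouths); the +z face shows only small holes. Friction on the stone about 0.5 to 0.7. It tips off if more than 30 mm of its width overhangs
- drawplate_middle (a point): centre of the drawplate (30 mm from each long edge, 75 mm from each end, 3 mm inside each face); axes as drawplate
- drawplate_left_edge (a point): middle of the drawplate's +y long edge, the left one seen from the robot at the start, at mid thickness
- slab: the grey stone slab, fixed, 300 x 300 mm. Origin under its centre on the table; its top is 75 mm above the table; its left edge, seen from the robot, lies at its y = +150 mm. Left of that edge, at its x from -60 to 0 mm, the space is free down to the table for 150 mm
- drawbench: the draw bench, fixed. Origin on the table right below the middle of the drawplate's seat. Its x runs along the seat (along the seated plate's length); wire is pulled to its -y, where tongs, chain and winding gear lie on two rails, the frame 880 mm long. Nothing within 80 mm of the seat stands higher than 115 mm above the table
- drawbench_seat (a point): middle of the seat, a flat floor 55 mm above the table, axes as drawbench. The slot over it for the plate is 9.5 mm wide (y from -4.75 to 4.75 mm), bounded at both ends of the seat by a cheek and a keeper; between the two ends, x from -48 to 48 mm, it is open to both sides. A seated plate has its centre 30 mm and its top edge 60 mm above this point
- drawbench_cheek (a point): top edge, 50 mm above the seat, of the slot face of the cheek at +x (a steel block on the tongs side of the slot, x from 48 to 80 mm, 28 mm thick); a like cheek stands at x from -80 to -48 mm
- drawbench_keeper (a point): top edge, 25 mm above the seat, of the slot face of the back keeper at +x (a thin steel wall facing the cheek, x from 48 to 80 mm); above it a lip flares outward, 10 mm out at 38 mm above the seat, to guide the plate in. A like keeper stands at x from -80 to -48 mm
- drawbench_tongs (a point): point at the front of the tongs, 90 mm from the seat towards the bench's -y, 85 mm above the table
- table: the green bench top, at height 0
- dapping_block: steel dapping cube, 45 mm, with round dimples, at the back of the stone slab; origin under its middle; to be left where it is
- ring_clamp: wooden ring clamp lying at the back of the stone slab, 115 x 28 mm, 26 mm high; origin under its middle; to be left where it is
- pliers: pliers with black grips lying on the table in front of the draw bench's head, about 155 x 50 mm, 16 mm high; origin under its middle; to be left where it is
- hammer: hammer lying on the table behind and left of the slab, 210 mm long; origin under its middle; to be left where it is
- jar: glass jar with a steel cap, 64 mm wide, 85 mm high, behind the draw bench's head; origin under its middle; to be left where it is
- spool: brass wire spool standing on the table in front of the slab's left corner, 72 mm wide, 46 mm high; origin under its middle; to be left where it is
- bench_block: flat square steel block, 75 x 75 x 20 mm, on the table in front and left of the slab; origin under its middle; to be left where it is
Mind the look-alikes: they are no part of the job. Of the things shaped like the drawplate, the steel one is meant.

How it is judged:
By the outcome, as a careful person would: the job done as asked, in the order asked, and still so for the second after the job is handed in, with the robot touching nothing.
It also fails if it takes over 62 s, if anything falls off the work surface, if the arm or the gripper's body presses on something with over 40 N, if the wrist force passes 120 N, or if a joint passes its speed limit or range.

### The arm

A 6-joint arm with a two-finger parallel gripper is mounted at the origin on the work surface. World frame = base frame: x ahead of the robot, y to its left, z up, the work surface at z = 0. Lengths are in mm, angles in rad, forces in N, time in s.
With the tool pointing down it reaches from about 275 to 825 mm from the base axis. Payload 5.2 kg.
Tool frame: the origin (TCP) lies at the very end of the fingers, on their centre line; the grasp point (between the pads) lies 19 mm behind it; z points along the fingers, y is the line along which they close (so a half turn about z gives the same grasp; the last joint's range is limited). The gripper opens to 93 mm and grips with 3 to 60 N. Pads are 15 mm wide; open, the fingers measure 128 mm over their backs; the gripper's body (75 mm by 188 mm) begins 65 mm behind the grasp point.
Start: joints at [-1.347, 0.259, 1.535, -0, 1.348, -0.203], TCP at [227.699, -500.658, 218.653] pointing down, gripper open.
Joint ranges: [-3.14, 3.14], [-0.91, 2.08], [0.19, 2.58], [-1.22, 4.36], [0.22, 2.71], [-3.12, 3.12]. Speed limits (rad/s): [2.57, 2.57, 3.14, 3.14, 3.14, 3.14].

### API

Orientations are given as [roll, pitch, yaw] about the fixed x, y, z axes, in that order (R = Rz(yaw) Ry(pitch) Rx(roll)).
In Python, from bench import robot gives the robot as it stands. The module is installed in compiled form; this text tells all that it offers. Calls block until the motion is done:
- robot.move_ptp(position, orientation): joint-space move of the TCP to a pose.
- robot.move_linear(position, ori=None, speed=150, f_stop=None): straight line of the TCP; ori=None keeps the orientation; speed is the mean speed in mm/s. With f_stop (N) it stops when the force on the tool has changed by that much, and returns True; else False.
- robot.move_j(angles): joint-space move.
- robot.move_gripper(opening): opening from 0.0 (shut) to 1.0 (fully open); the grip force is fixed at half the most; returns when the fingers have stopped.
- robot.sleep(seconds).
- robot.inverse_kinematics(position, orientation): joint angles nearest the present ones, or None.
- robot.get_image(name): name is "scene" or "top" or "wrist"; returns a dict with "img" (384x512x3 uint8, blue, green, red), "fovy" (degrees; the focal length in pixels is half the picture's height over the tangent of half this angle, whatever the lens; pixels are square), "cx", "cy" (the principal point, pixels), "eye" and "orientation" of the camera in the world. Camera axes: x right, y down, z forward; pixel columns grow to the right and rows downward; lengths in mm; the calibration is good to about 2 mm. A picture is of the moment at which its call begins. There is no depth.
A pose or a line that the arm cannot do raises robot.MotionError and nothing moves.
- robot.hand_in(): hands the job in; it is judged then, once.
Readings, each from a call of its own:
- robot.current_t(): time.
- robot.current_qpos(): joint angles.
- robot.current_joint_vel(): joint speeds.
- robot.current_joint_efforts(): joint torques, N m.
- robot.current_tcp_pos(): TCP position.
- robot.current_eef_rot(): TCP orientation.
- robot.current_contact_force(): force on the tool from outside, world axes, zero at the start.
- robot.current_ft_torque(): the same for the moment, N m.
- robot.current_gripper_width(): opening from 0.0 (shut) to 1.0 (fully open).
- robot.current_finger_force(): force on a finger pad.
Only numpy, scipy, OpenCV 4.12 (cv2) and the standard library are available. Lean on these libraries where they do the work, as an engineer would, in place of code of your own. Each camera call takes 0.05 s, during which the arm holds its last target. There are 200 camera calls.

## Working session

There is one attempt and no reset: what is moved stays moved. The work goes in short steps, each a Python script; the robot and the scene stay as the last script left them, time stands still between calls to the robot, and variables do not carry over. Pictures are saved under pics/ and viewed, at most 12 in all, crops included, and the job is handed in when it is done.

```bash
mkdir -p pics; cat > h.py <<'E'
import numpy as np, cv2
from scipy.spatial.transform import Rotation as Ro
from bench import robot
def snap(n,f=None):
    d=robot.get_image(n)
    if f: cv2.imwrite('pics/'+f,d['img'])
    return d
def RR(o):
    o=np.array(o,float)
    return o if o.shape==(3,3) else (Ro.from_euler('xyz',o).as_matrix() if o.size==3 else None)
def foc(d): return d['img'].shape[0]/2/np.tan(np.radians(d['fovy'])/2)
def ray(d,u,v,z):
    f=foc(d); r=RR(d['orientation'])@np.array([(u-d['cx'])/f,(v-d['cy'])/f,1]); e=np.array(d['eye'],float)
    return e+r*(z-e[2])/r[2]
def proj(d,p):
    c=RR(d['orientation']).T@(np.array(p,float)-d['eye']); f=foc(d)
    return c[:2]/c[2]*f+[d['cx'],d['cy']]
E
python3 - <<'E'
from h import *
a=snap('scene');b=snap('top')
for d in(a,b): print({k:d[k] for k in d if k!='img'})
cv2.imwrite('pics/a.png',cv2.resize(a['img'],(800,600)));cv2.imwrite('pics/b.png',cv2.resize(b['img'],(800,600)))
print(robot.current_t(),robot.current_eef_rot())
E
```

```text
{'fovy': 44.528982447043674, 'cx': 266.70006995858006, 'cy': 189.39912963877313, 'eye': array([1160.08086382,  753.6797371 , 1181.23105398]), 'orientation': array([-2.38336083, -0.01081361,  2.48182898])}
{'fovy': 42.122567601332705, 'cx': 258.5710458623872, 'cy': 189.1774130870041, 'eye': array([ 331.9565411 ,  -29.43080789, 1601.44659503]), 'orientation': array([-3.02843895, -0.0049496 , -1.56553742])}
0.1 [-3.14005789e+00 -3.04904773e-04  4.26819074e-01]
```

View pics/a.png

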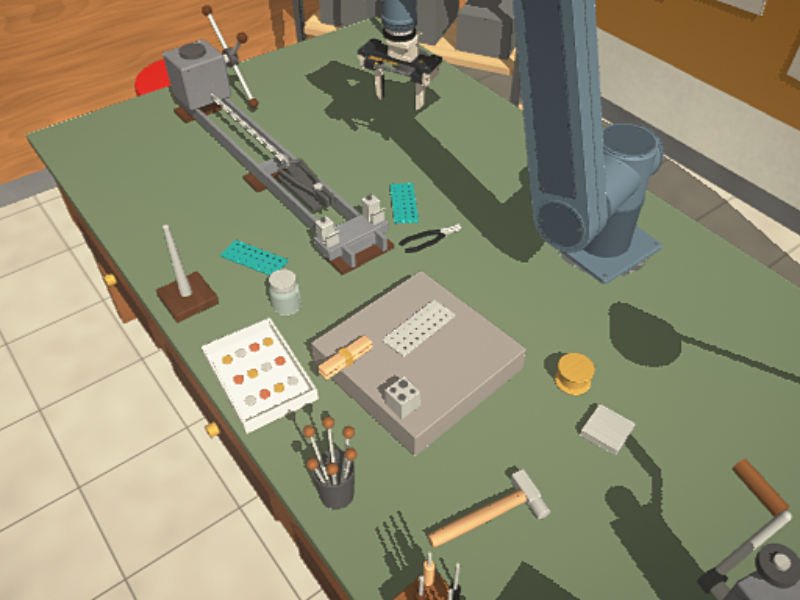

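View pics/b.png

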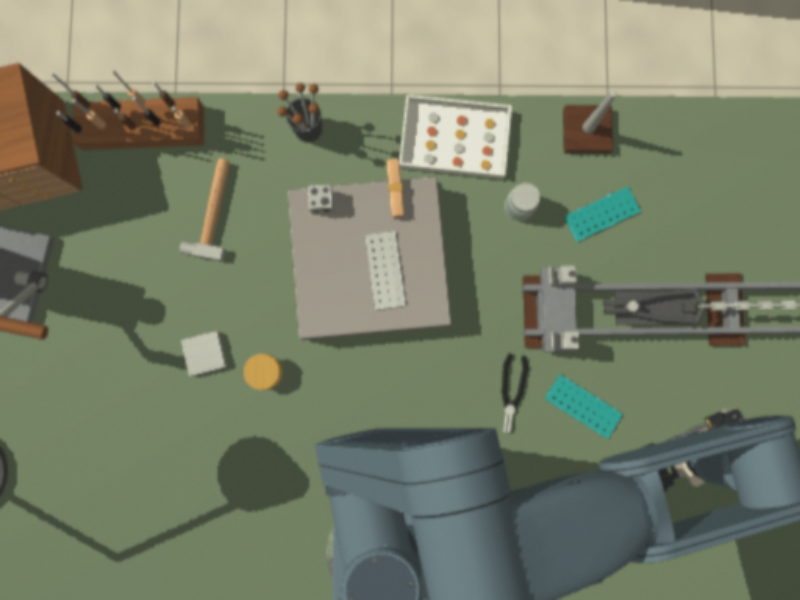

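The scene view and top view agree. In the top view (800x600) the plate is at about (385,270) on the slab, whose corners are (290,190), (437,180), (450,325) and (300,338). The bench head is at (557,310), with the tongs to its right, so the bench axes lie close to the world axes. The spool is at (262,371). Next I'll measure these by mask and take a close wrist look at the head on the way.

```bash
python3 - <<'E'
from h import *
b=snap('top')
s=512/800
g=b['img'].astype(int)
print([g[int(v*s),int(u*s)] .tolist() for u,v in[(330,270),(380,260),(392,280),(480,250),(557,310)]])
def rect(mask,z,box,nm):
    m=np.zeros(mask.shape,np.uint8);u0,v0,u1,v1=[int(x*s) for x in box];m[v0:v1,u0:u1]=mask[v0:v1,u0:u1]*255
    m=cv2.morphologyEx(m,cv2.MORPH_CLOSE,np.ones((5,5)))
    c=max(cv2.findContours(m,0,2)[0],key=cv2.contourArea)[:,0,:]
    P=np.array([ray(b,u,v,z)[:2] for u,v in c],np.float32)
    r=cv2.minAreaRect(P);print(nm,r,cv2.boxPoints(r).round(1).tolist())
notgreen=~((g[...,1]>g[...,2]+5))
rect(notgreen,75,(275,160,470,350),'slab')
rect(g.min(2)>168,81,(340,220,420,320),'plate')
for n,u,v,z in[('headL',540,310,105),('cheek+?',568,275,105),('cheek-',568,341,105),('spool',262,371,46),('jar',523,195,85),('pliers',512,392,8)]:
    print(n,ray(b,u*s,v*s,z).round())
robot_x=ray(b,557*s,310*s,100)
c=robot_x; c[2]=260
print(RR([np.pi,0,0]))
for yaw in(0,np.pi/2,-np.pi/2,np.pi):
    q=robot.inverse_kinematics([c[0],c[1],300],[np.pi,0,yaw]);print(yaw,None if q is None else np.round(q,2))
E
```

```text
[[138, 152, 158], [175, 192, 191], [178, 196, 195], [101, 133, 118], [130, 134, 132]]
slab ((605.78369140625, 5.18280029296875), (348.2544860839844, 366.11651611328125), 5.488039016723633) [[414.8999938964844, 170.6999969482422], [450.0, -193.6999969482422], [796.5999755859375, -160.39999389648438], [761.5999755859375, 204.10000610351562]]
plate ((556.6116943359375, 3.3629188537597656), (144.83737182617188, 57.79570007324219), 8.39134693145752) [[480.79998779296875, 21.399999618530273], [489.20001220703125, -35.79999923706055], [632.5, -14.699999809265137], [624.0, 42.5]]
headL [ 476. -299.  105.]
cheek+? [ 544. -354.  105.]
cheek- [ 416. -352.  105.]
spool [356. 245.  46.]
jar [ 707. -272.   85.]
pliers [ 317. -257.    8.]
[[ 1.0000000e+00  0.0000000e+00  0.0000000e+00]
 [ 0.0000000e+00 -1.0000000e+00 -1.2246468e-16]
 [ 0.0000000e+00  1.2246468e-16 -1.0000000e+00]]
0 [-0.8   0.28  1.32 -0.    1.55  0.77]
1.5707963267948966 [-0.8   0.28  1.32  0.    1.55 -0.8 ]
-1.5707963267948966 [-0.8   0.28  1.32 -0.    1.55  2.34]
3.141592653589793 [-0.8   0.28  1.32  0.    1.55 -2.37]
```

```bash
python3 - <<'E'
from h import *
b=snap('top'); g=b['img'].astype(int); s=512/800
m=((g.max(2)>125)&(g[...,2]>g[...,1]-6)).astype(np.uint8)*255
k=np.zeros_like(m);k[int(165*s):int(345*s),int(280*s):int(465*s)]=1;m*=k
m=cv2.morphologyEx(m,cv2.MORPH_OPEN,np.ones((9,9)))
c=max(cv2.findContours(cv2.morphologyEx(m,cv2.MORPH_CLOSE,np.ones((9,9))),0,2)[0],key=cv2.contourArea)[:,0,:]
P=np.array([ray(b,u,v,75)[:2] for u,v in c],np.float32);r=cv2.minAreaRect(P);print(r,cv2.boxPoints(r).round(1).tolist())
# slab left edge: first mask column per row
L=np.array([ray(b,np.flatnonzero(m[v])[0]-.5,v,75)[:2] for v in range(int(215*s),int(325*s),3)])
p=np.polyfit(L[:,0],L[:,1],1);print('left edge',np.degrees(np.arctan(p[0])),np.polyval(p,556),np.abs(np.polyval(p,L[:,0])-L[:,1]).max())
D=np.radians
for roll,yaw in[(108,4),(-108,184),(-108,-176)]:
  for y,z in((260,78),(175,74),(175,250)):
    q=robot.inverse_kinematics([556,y,z],[D(roll),0,D(yaw)]);print(roll,yaw,y,None if q is None else np.round(q,2))
robot.move_ptp([480,-345,330],[np.pi,0,0])
d=snap('wrist');cv2.imwrite('pics/c.png',cv2.resize(d['img'],(800,600)));print({k:d[k] for k in d if k!='img'},robot.current_t())
E
```

```text
((601.1151733398438, 39.067718505859375), (331.52813720703125, 298.0429382324219), 5.627115249633789) [[421.5, 171.10000610351562], [450.79998779296875, -125.5], [780.7000122070312, -93.0], [751.5, 203.60000610351562]]
left edge 5.798167592708716 184.2568078375097 1.6075866318285819
108 4 260 [ 0.71  1.09  1.05 -0.93  1.89  2.35]
108 4 175 [ 0.63  1.    1.27 -0.96  1.76  2.42]
108 4 175 [ 0.63  0.79  1.23 -1.02  1.9   2.2 ]
-108 184 260 [ 0.71  1.09  1.05 -0.93  1.89 -0.79]
-108 184 175 [ 0.63  1.    1.27 -0.96  1.76 -0.72]
-108 184 175 [ 0.63  0.79  1.23 -1.02  1.9  -0.95]
-108 -176 260 [ 0.71  1.09  1.05 -0.93  1.89 -0.79]
-108 -176 175 [ 0.63  1.    1.27 -0.96  1.76 -0.72]
-108 -176 175 [ 0.63  0.79  1.23 -1.02  1.9  -0.95]
{'fovy': 64.03576342808353, 'cx': 253.24016020869348, 'cy': 191.16381238667861, 'eye': array([ 555.82477951, -345.13684817,  494.9732354 ]), 'orientation': array([ 2.85610225e+00, -4.40993677e-04, -1.57122598e+00])} 1.4583
```

View pics/c.png

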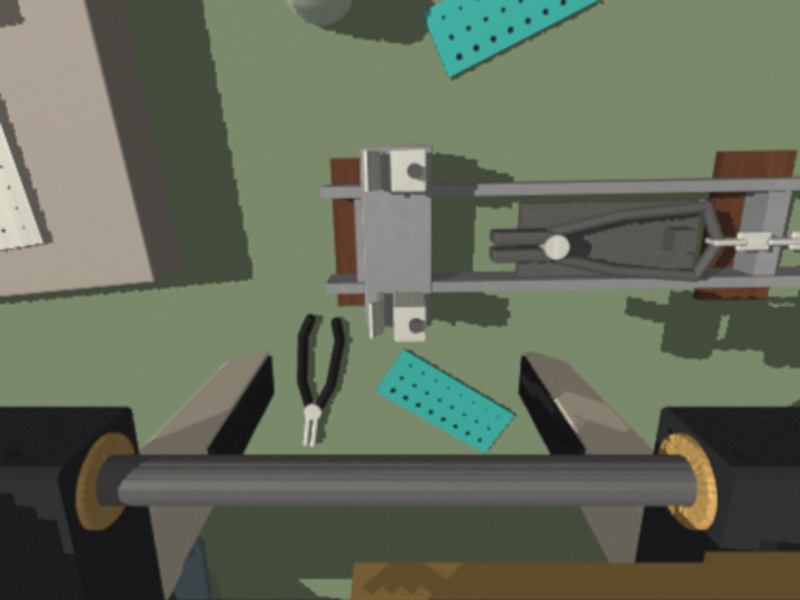

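The wrist view shows the cheeks as light blocks, with slot faces at about (390,150–190) and (395,293–340). The keeper lips are to their left at about (372,150–190) and (376,293–335). I'll measure the slot line by mask, then look down close at the plate.

```bash
python3 - <<'E'
from h import *
d=snap('wrist');g=d['img'].min(2).astype(int);s=512/800
m=(g>170).astype(np.uint8)*255
k=np.zeros_like(m);k[int(140*s):int(350*s),int(386*s):int(440*s)]=1;m*=k
E=[]
for c in cv2.findContours(m,0,1)[0]:
    if cv2.contourArea(c)<200: continue
    r=cv2.minAreaRect(c.astype(np.float32));bp=cv2.boxPoints(r)
    print(np.array([ray(d,u,v,105)[:2] for u,v in bp]).round(1).tolist(), (bp/s).round().tolist())
for v in list(range(97,122,3))+list(range(189,217,3)):
    w=np.flatnonzero(m[v]); 
    if len(w)>8: E.append(ray(d,w[0],v,105)[:2])
E=np.array(E);print(E.round(1).tolist());p=np.polyfit(E[:,0],E[:,1],1);print('slot yaw deg',np.degrees(np.arctan(p[0])),np.polyval(p,480))
robot.move_ptp([500,20,330],[np.pi,0,0.1])
d=snap('wrist','d.png');g=d['img'].astype(int);print(robot.current_t())
m=(g.min(2)>165).astype(np.uint8)*255
m=cv2.morphologyEx(m,cv2.MORPH_CLOSE,np.ones((5,5)))
for c in cv2.findContours(m,0,1)[0]:
    if cv2.contourArea(c)<1500: continue
    P=np.array([ray(d,u,v,81)[:2] for u,v in c[:,0]],np.float32);r=cv2.minAreaRect(P);print(r,cv2.boxPoints(r).round(1).tolist())
cv2.imwrite('pics/d.png',cv2.resize(d['img'],(800,600)))
E
```

```text
[[433.0, -342.7], [434.3, -367.6], [405.7, -369.5], [404.3, -344.0]] [[392.0, 308.0], [422.0, 306.0], [423.0, 338.0], [394.0, 339.0]]
[[561.4, -341.6], [561.4, -367.1], [531.8, -367.6], [531.8, -341.5]] [[391.0, 150.0], [423.0, 150.0], [423.0, 189.0], [391.0, 189.0]]
[[560.3, -341.6], [556.8, -341.6], [553.3, -341.6], [549.7, -341.6], [546.2, -341.6], [542.6, -341.6], [539.0, -341.6], [535.4, -342.8], [431.6, -343.8], [427.4, -343.8], [423.2, -343.7], [419.0, -343.7], [414.7, -343.7], [410.4, -343.7], [406.0, -345.1]]
slot yaw deg 0.9814300227406315 -342.8966316384075
2.925
```

View pics/d.png

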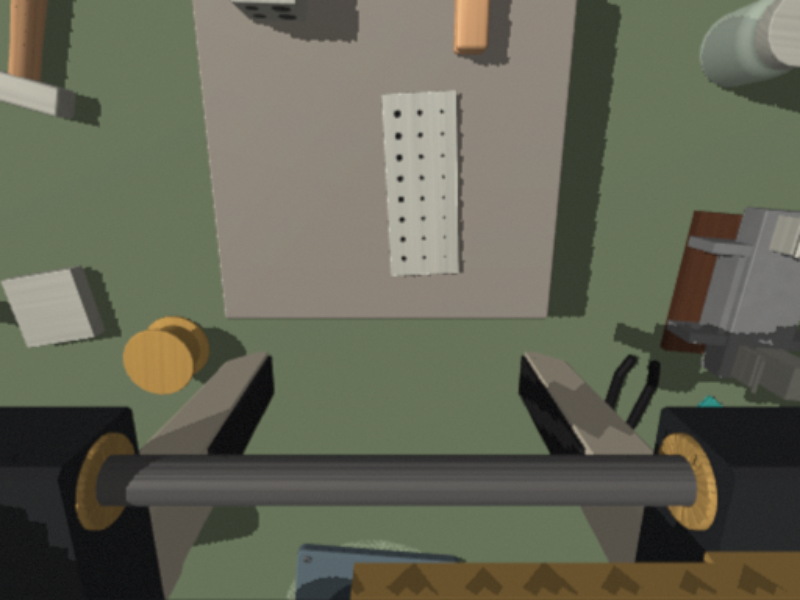

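The close view shows the plate's corners at (383,95), (456,91), (461,272) and (391,276). The slab's left edge runs from (195,0) to (226,317). I'll cast these onto their planes.

```bash
python3 - <<'E'
from h import *
d=snap('wrist');s=512/800
for n,z,pts in[('plate',81,[(383,95),(456,91),(461,272),(391,276)]),('slab',75,[(195,0),(226,317),(548,317),(575,0)])]:
    print(n,np.array([ray(d,u*s,v*s,z)[:2] for u,v in pts]).round(1).tolist())
print(robot.current_gripper_width(),robot.current_contact_force())
E
```

```text
plate [[623.7, 41.3], [632.4, -16.4], [485.8, -40.6], [476.1, 20.8]]
slab [[677.9, 192.2], [421.1, 168.6], [450.1, -127.4], [706.7, -99.9]]
0.9993410186954913 [ 0.23019172  0.12190041 -0.10454306]
```

```bash
cat >> h.py <<'E'
A=np.radians(5.5);U=np.array([np.cos(A),np.sin(A)]);V=np.array([-np.sin(A),np.cos(A)]);C=np.array([584.7,33.7])
def S(sx,sy,z): return [*(C+sx*U+sy*V),z]
def toS(p): p=np.array(p)[:2]-C; return p@U,p@V
E
python3 - <<'E'
from h import *
o=[np.pi,0,A+np.pi/2]
robot.move_ptp(S(-33,-84,130),o)
print(robot.move_linear(S(-33,-84,77.5),speed=60,f_stop=8))
print(robot.move_linear(S(-33,94,77.5),speed=80,f_stop=15),robot.current_contact_force(),toS(robot.current_tcp_pos()))
robot.move_linear(S(-33,88,77.5),speed=60)
robot.move_linear(S(-33,88,200),speed=150)
d=snap('wrist');cv2.imwrite('pics/e.png',cv2.resize(d['img'],(800,600)));print(robot.current_t())
np.save('e.npy',d,allow_pickle=True)
E
```

```text
False
False [-0.08414291 -0.42845299  0.55799147] (np.float64(-32.95534115179085), np.float64(93.87533671157993))
9.125
```

View pics/e.png

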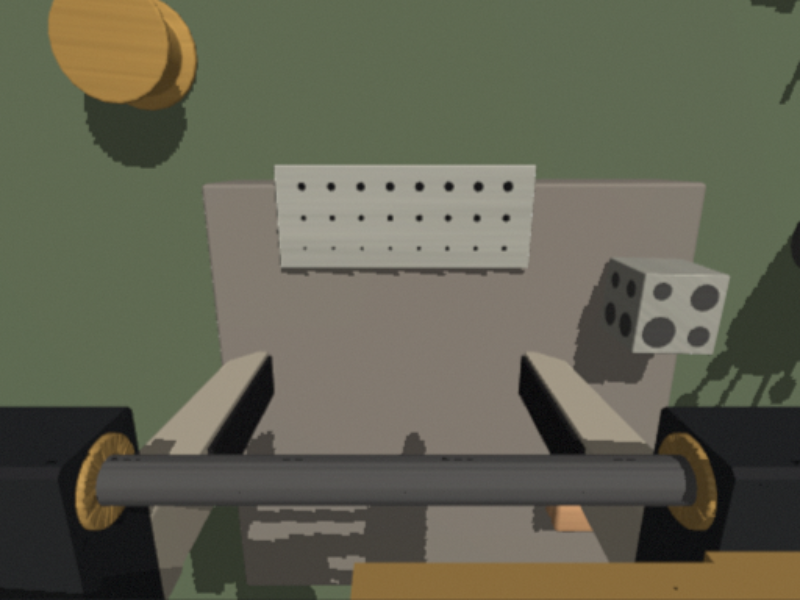

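The plate is now parallel to the slab edge and overhanging it. Its corners are at (275,166), (536,166), (527,269) and (282,267). The slab edge is at row ~184.

```bash
python3 - <<'E'
from h import *
d=np.load('e.npy',allow_pickle=True).item();s=512/800
for n,z,pts in[('plate',81,[(275,166),(536,166),(527,269),(282,267)]),('slab',75,[(205,184.5),(255,184.5),(600,184),(704,184)]),('spool',46,[(50,45),(168,60),(108,102)])]:
    P=[ray(d,u*s,v*s,z) for u,v in pts];print(n,np.round([p[:2] for p in P],1).tolist(),np.round([toS(p) for p in P],1).tolist())
D=np.radians
for th in(15,18,20):
  for roll,yaw in[(90+th,5.5),(-90-th,-174.5)]:
    for sy,z in((240,90),(150,73),(150,120)):
      q=robot.inverse_kinematics(S(-33,sy,z),[D(roll),0,D(yaw)]);print(roll,sy,z,None if q is None else np.round(q,2))
E
```

```text
plate [[465.1, 185.4], [613.1, 199.6], [618.4, 139.8], [470.8, 126.8]] [[-104.5, 162.4], [44.2, 162.4], [43.7, 102.4], [-104.5, 103.6]]
slab [[422.9, 170.7], [452.2, 173.5], [654.0, 193.2], [714.8, 199.0]] [[-148.0, 151.9], [-118.5, 151.9], [84.3, 152.1], [145.3, 152.1]]
spool [[320.3, 241.3], [390.6, 239.8], [352.7, 212.4]] [[-243.2, 232.0], [-173.4, 223.7], [-213.8, 200.1]]
105 240 90 [ 0.76  1.08  1.1  -0.95  1.92  2.38]
105 150 73 [ 0.66  1.02  1.31 -0.98  1.77  2.46]
105 150 120 [ 0.66  0.95  1.31 -1.    1.81  2.41]
-105 240 90 [ 0.76  1.08  1.1  -0.95  1.92 -0.76]
-105 150 73 [ 0.66  1.02  1.31 -0.98  1.77 -0.68]
-105 150 120 [ 0.66  0.95  1.31 -1.    1.81 -0.73]
108 240 90 [ 0.75  1.05  1.11 -0.91  1.89  2.38]
108 150 73 [ 0.66  0.99  1.32 -0.96  1.74  2.45]
108 150 120 [ 0.66  0.92  1.32 -0.97  1.77  2.4 ]
-108 240 90 [ 0.75  1.05  1.11 -0.91  1.89 -0.77]
-108 150 73 [ 0.66  0.99  1.32 -0.96  1.74 -0.69]
-108 150 120 [ 0.66  0.92  1.32 -0.97  1.77 -0.74]
110 240 90 [ 0.75  1.03  1.12 -0.89  1.87  2.37]
110 150 73 [ 0.65  0.96  1.33 -0.94  1.71  2.44]
110 150 120 [ 0.65  0.9   1.33 -0.95  1.75  2.39]
-110 240 90 [ 0.75  1.03  1.12 -0.89  1.87 -0.77]
-110 150 73 [ 0.65  0.96  1.33 -0.94  1.71 -0.7 ]
-110 150 120 [ 0.65  0.9   1.33 -0.95  1.75 -0.75]
```

Overhang is ~10.5 mm, so I'll push 4.5 mm more, then approach from the left tilted 18°. The tilt is needed because the gripper body would otherwise hit the table.

```bash
cat >> h.py <<'E'
D=np.radians
TH=D(18); OG=[-np.pi/2-TH,0,A-np.pi]
E
python3 - <<'E'
from h import *
robot.move_linear(S(-30,86,77.5),speed=120,f_stop=10)
print(robot.move_linear(S(-30,98.3,77.5),speed=40,f_stop=15))
robot.move_linear(S(-30,92,77.5),speed=60)
robot.move_linear(S(-30,92,260),speed=200)
robot.move_ptp(S(-30,260,260),OG)
robot.move_gripper(0.25)
z=lambda v:75.9+(v-154)*np.tan(TH)
robot.move_linear(S(-30,215,z(215)),speed=150,f_stop=10)
print(robot.current_t(),robot.current_gripper_width())
w=snap('scene');cv2.imwrite('pics/f.png',cv2.resize(w['img'][190:320,180:400],(800,473)))
E
```

```text
False
15.5083 0.2478820226023234
```

View pics/f.png

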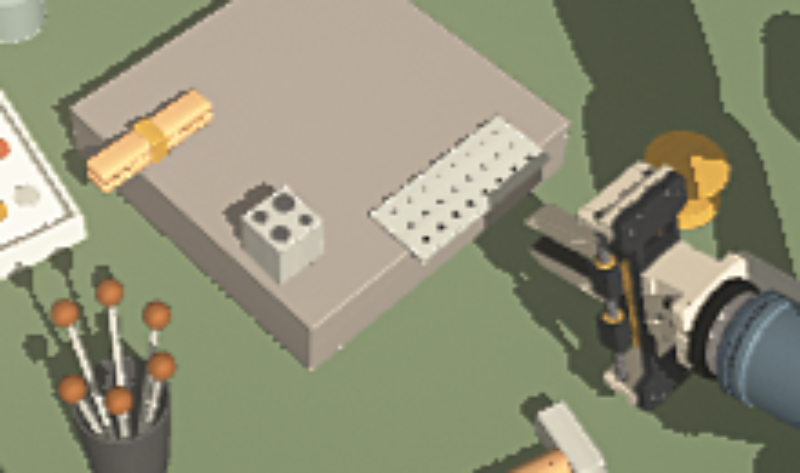

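The plate overhangs the slab's left edge, and the fingers, at about (530,235), are lined up with the middle of its edge. Clear to pinch.

```bash
python3 - <<'E'
from h import *
z=lambda v:75.9+(v-154)*np.tan(TH)
print(robot.move_linear(S(-30,154,z(154)),speed=60,f_stop=6),robot.current_contact_force())
robot.move_gripper(0.0)
print(robot.current_gripper_width()*93,robot.current_finger_force(),robot.current_contact_force())
robot.move_linear(S(-30,155,z(154)+24),speed=20)
print(robot.current_gripper_width()*93,robot.current_finger_force(),robot.current_contact_force())
robot.move_linear(S(-30,165,220),speed=100)
print(robot.current_gripper_width()*93,robot.current_finger_force(),robot.current_contact_force(),robot.current_ft_torque(),robot.current_t())
w=snap('scene');cv2.imwrite('pics/g.png',cv2.resize(w['img'][150:320,180:400],(776,600)))
E
```

```text
False [-0.05169061 -0.24380267 -0.72248749]
8.440805622079107 28.579235672950745 [-0.13208193  0.61043343  3.636705  ]
5.589223556123677 29.94096279144287 [-0.04985787  0.25004642 -3.32129541]
5.442537464081217 29.941283762454987 [ 0.20004959 -0.28795632 -3.72449764] [ 1.20933406 -0.01673546  0.08463134] 19.9083
```

View pics/g.png

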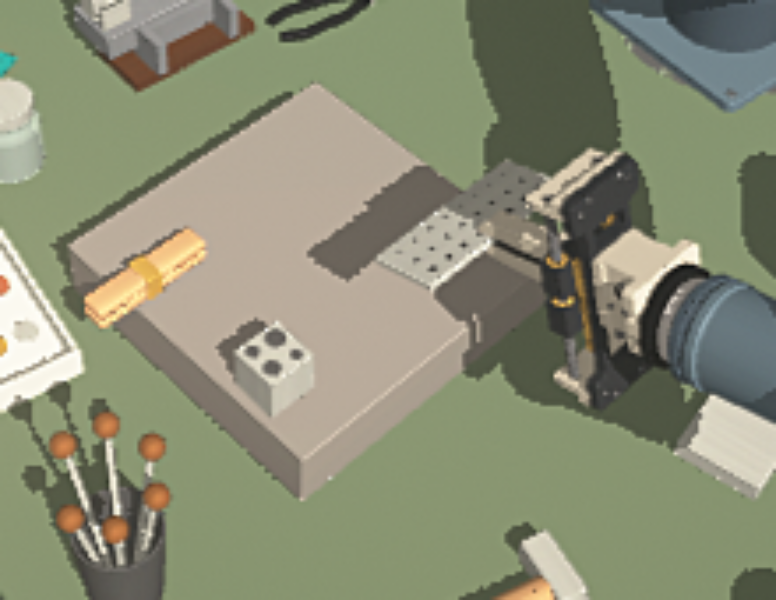

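Pinched flush (5.5 mm) and lifted. Next: carry it to above the head, tool down.

```bash
cat >> h.py <<'E'
B=D(0.95); OB=[np.pi,0,B-np.pi]; UB=np.array([np.cos(B),np.sin(B)]);VB=np.array([-np.sin(B),np.cos(B)]);SB=np.array([482.5,-338.])
def H(x,y,z): return [*(SB+x*UB+y*VB),z]
E
python3 - <<'E'
from h import *
robot.move_linear(S(-30,165,270),speed=150)
robot.move_ptp(H(0,0,270),OB)
robot.move_linear(H(0,3,175),speed=120,f_stop=15)
print(robot.current_gripper_width()*93,robot.current_finger_force(),robot.current_contact_force(),robot.current_ft_torque(),robot.current_t(),robot.current_eef_rot())
w=snap('scene');np.save('g.npy',w,allow_pickle=True)
c=proj(w,H(0,0,140));u,v=map(int,c);print(u,v)
print([(n,proj(w,p).round(1).tolist()) for n,p in[('top+',H(75,0,188)),('top-',H(-75,0,188)),('bot+',H(75,3,128)),('bot-',H(-75,3,128))]])
x0,y0=max(u-60,0),max(v-45,0);print(x0,y0);cv2.imwrite('pics/i.png',cv2.resize(w['img'][y0:y0+90,x0:x0+120],(800,600),interpolation=2))
E
```

```text
5.699094686301306 29.932941198349 [ 0.44791055 -0.31480646 -2.89111398] [ 0.0764505  -0.13416147  0.00095221] 23.375 [-3.14039891e+00  1.07071328e-03 -3.12471311e+00]
225 128
[('top+', [205.9, 125.8]), ('top-', [242.0, 109.1]), ('bot+', [207.9, 140.0]), ('bot-', [242.9, 123.1])]
165 83
```

View pics/i.png

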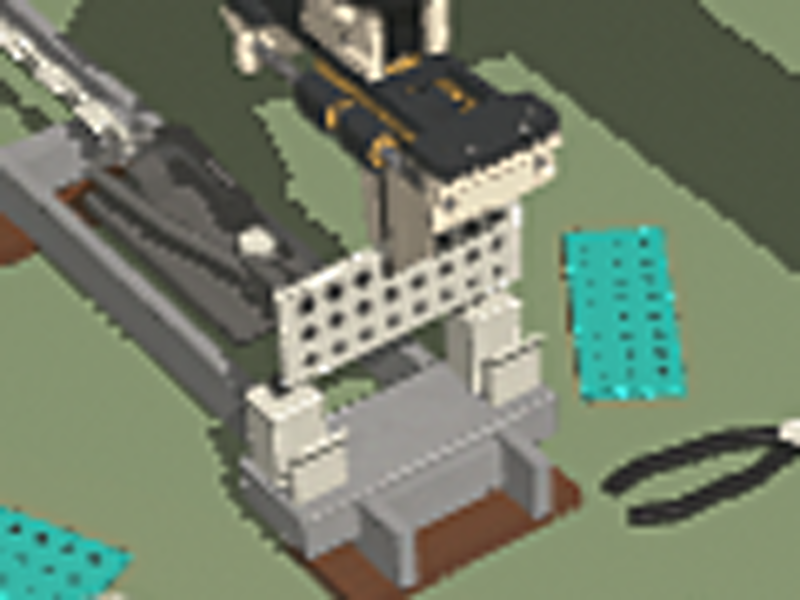

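The bell-mouthed side (large holes) faces away from the tongs. The plate is level and above the slot, with end corners at (277,295), (283,388) and (520,275), which match the prediction. I'll register it gently against the cheek faces, then lower it.

```bash
python3 - <<'E'
from h import *
def loc(): p=np.array(robot.current_tcp_pos());q=p[:2]-SB;return np.round([q@UB,q@VB,p[2]],2)
print(robot.move_linear(H(0,4,147),speed=50,f_stop=5),loc(),robot.current_contact_force())
robot.sleep(.2)
print(robot.move_linear(H(0,-7,147),speed=8,f_stop=2.5),loc(),robot.current_contact_force(),robot.current_ft_torque(),robot.current_t())
E
```

```text
False [7.0000e-02 3.9200e+00 1.4697e+02] [ 0.24697634 -0.06598098 -2.93951337]
True [ -0.62  -0.45 145.84] [ 0.41098435  0.13906674 -3.68508848] [ 0.06015175 -0.1606792   0.02865093] 25.125
```

```bash
python3 - <<'E'
from h import *
def loc(): p=np.array(robot.current_tcp_pos());q=p[:2]-SB;return np.round([q@UB,q@VB,p[2]],2)
robot.move_linear(H(0,1.5,147),speed=15);robot.sleep(.2);print(loc(),robot.current_contact_force(),robot.current_ft_torque())
for y in(0.5,0,-.5,-1,-1.5,-2,-2.5,-3):
    r=robot.move_linear(H(0,y,147),speed=10,f_stop=5);robot.sleep(.1)
    f=robot.current_contact_force();print(r,loc(),f.round(2),robot.current_ft_torque().round(3))
    if r or f[1]>2.5:break
w=snap('wrist');cv2.imwrite('pics/j.png',cv2.resize(w['img'],(800,600)));print(robot.current_t())
E
```

```text
[-7.0000e-02  1.5500e+00  1.4683e+02] [-0.43376986 -0.11976288 -3.4916283 ] [ 0.07856623 -0.17860756 -0.01068268]
False [-1.0000e-02  4.6000e-01  1.4699e+02] [ 0.26  0.25 -3.8 ] [ 0.082 -0.185 -0.03 ]
False [-1.0000e-02  3.0000e-02  1.4697e+02] [-0.47  0.44 -3.91] [ 0.039 -0.142  0.007]
False [  0.    -0.52 147.03] [ 0.35  0.13 -3.77] [ 0.08  -0.137  0.019]
False [-1.0000e-02 -8.9000e-01  1.4698e+02] [-0.07  0.75 -3.23] [ 0.155 -0.125  0.022]
False [-1.0000e-02 -1.2200e+00  1.4699e+02] [ 0.25  2.78 -1.9 ] [ 0.518 -0.16   0.019]
27.4417
```

View pics/j.png

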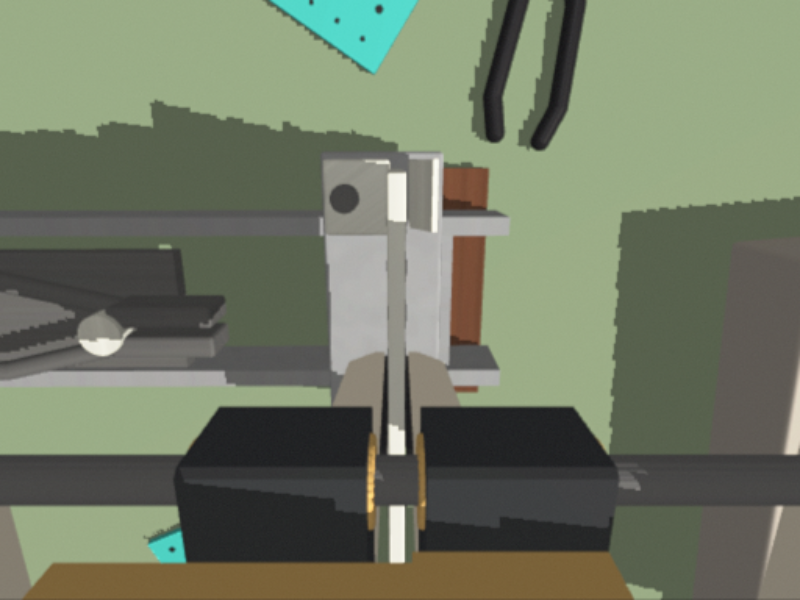

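Contact with the cheek begins at y ≈ −0.95. The picture shows the plate (column ~397) flush against the cheek, with its end at row 172 and the cheek's end at row ~157. I'll check centring along x, back off 1.75 mm and lower.

```bash
python3 - <<'E'
from h import *
def loc(): p=np.array(robot.current_tcp_pos());q=p[:2]-SB;return np.round([q@UB,q@VB,p[2]],2)
d=snap('wrist');s=.64
a=ray(d,397*s,172*s,158)[:2]-SB;b=ray(d,355*s,157*s,105)[:2]-SB
print('plate end x',a@UB,'cheek end x',b@UB)
y=.85
robot.move_linear(H(0,y,147),speed=15);robot.sleep(.1);print(loc(),robot.current_contact_force())
r=robot.move_linear(H(0,y,114),speed=30,f_stop=6);print(r,loc(),robot.current_contact_force(),robot.current_ft_torque(),robot.current_t())
E
```

```text
plate end x -75.82348901241228 cheek end x -80.63589527477988
[4.0000e-02 5.3000e-01 1.4705e+02] [-0.6700277  -0.14824469 -3.87152802]
False [  0.15   0.7  114.27] [-0.58438837 -0.02023838 -2.24869204] [ 0.03072426 -0.07642028 -0.02497024] 29.15
```

```bash
python3 - <<'E'
from h import *
def loc(): p=np.array(robot.current_tcp_pos());q=p[:2]-SB;return np.round([q@UB,q@VB,p[2]],2)
r=robot.move_linear(H(0,.85,97),speed=12,f_stop=6);robot.sleep(.2);print(r,loc(),robot.current_contact_force(),robot.current_ft_torque(),robot.current_t())
w=snap('scene');cv2.imwrite('pics/k.png',cv2.resize(w['img'][88:178,165:285],(800,600),interpolation=2))
E
```

```text
True [ -0.11   0.73 102.08] [ 0.06687315 -0.81360247  5.18502146] [ 0.00897198 -0.17924536  0.04304068] 30.3083
```

View pics/k.png

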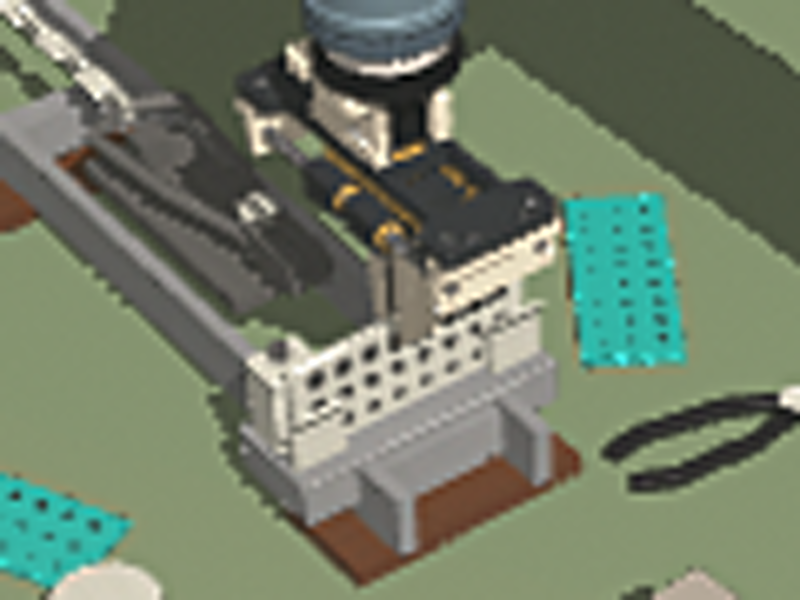

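The plate is seated: TCP stopped at 102.1, where 102 was expected, and the picture shows it between the cheeks and keepers, resting on the floor. Release and retreat.

```bash
python3 - <<'E'
from h import *
robot.move_gripper(0.2);robot.sleep(.2)
print(robot.current_gripper_width(),robot.current_contact_force())
robot.move_linear(H(0,.85,260),speed=80,f_stop=8)
robot.move_ptp(H(-60,0,300),OB); robot.sleep(.3)
d=snap('scene');print(robot.current_t())
cv2.imwrite('pics/l.png',cv2.resize(d['img'][88:178,165:285],(800,600),interpolation=2))
E
```

```text
0.20145519735639503 [-0.22505271  0.625596   -0.31570785]
33.9167
```

View pics/l.png

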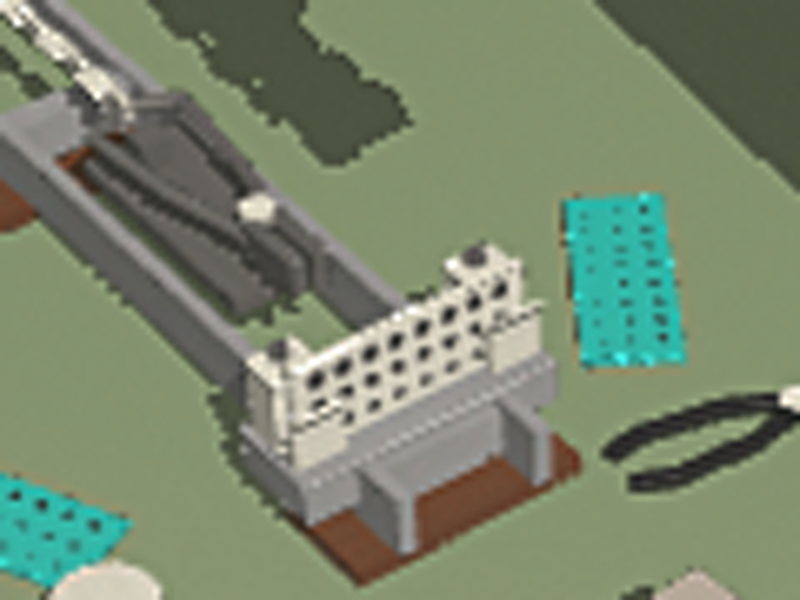

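The plate stands seated, level and centred between the cheeks, with the bell mouths facing away from the tongs.

```bash
python3 -c "
from bench import robot
print(robot.hand_in())"
```

```text
the job is handed in; nothing more can be done
None
```

The drawplate is seated in the draw bench head, level and centred with its bell-mouthed side away from the tongs, and the job was handed in just after 33.9 s of robot time; no verdict came back.

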